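Stop the surface planer and hold its cutter guard open for knife cleaning

TASK

I want to look over the knives of the surface planer: push its red stop button fully in and let it come back up, leaving the green start button alone, then swing the yellow spring-loaded cutter guard 60 degrees open from shut and hold it steady there with the gripper fingers. Finish while still holding it, as it springs shut when let go. Do not touch the cutter block, and do not disturb the tools and timber lying about.

Things in the scene. Friction and masses are not known exactly. Their poses are not given: they have to be found in the camera images.
- jointer: benchtop surface planer (jointer), fixed: green stand, two aluminium tables along its y axis. Origin under its centre on the bench; x points to the fence, y from infeed to outfeed. Tables span x -102..102 mm; infeed y -400..-28, top 168 mm above the bench; outfeed y 28..400, top 170 mm. The fence stands at x 105..121, y -280..320, top 272 mm high.
- cutterblock: the steel cutter block in the mouth between the tables, 48 mm in diameter, 200 mm long along x of the planer; origin on its axis, at its middle. Its highest point is 0.5 mm above the outfeed table (2.5 mm above the infeed table). Not to be touched.
- guard (a joint): opening angle (rad) of the yellow cutter guard about its upright pivot: 0 = shut (as it starts); grows anticlockwise seen from above, the far end going from the fence towards the outfeed side; stops at 1.75. A spring pulls it shut with 0.45 N m at 0 and 0.82 N m at 1.05 rad (about 7 N at 120 mm from the pivot); let go, it snaps shut.
- guard_hinge (a point): point on the guard's pivot axis, just outside the infeed table's front edge, 21 mm above the outfeed table's level. Its x axis points along the guard's flange away from the pivot (along x of the planer when shut), z up. Hub 30 mm in diameter; post and spring reach 59 mm above the outfeed table's level.
- guard_flange (a point): on the guard: middle of the outer face of its flange, 120 mm along x and 19 mm to -y of guard_hinge. The guard is a yellow plate 222 x 131 mm, 4 to 10 mm above outfeed level; on its leading (infeed, -y) edge stands the flange, 10 mm thick, straight from 30 to 160 mm from the pivot, 4 to 38 mm above that level. Push this face to +y, or pinch the flange from above, to open.
- starter: the grey push-button starter box screwed to the bench in front of the planer, at its left or right: 80 x 130 x 52 mm, origin under its centre; the two buttons sit on its top 66 mm apart along its y axis, red stop to +y, green start to -y.
- stop_top (a point): top centre of the red stop button, a cap 34 mm in diameter in a yellow collar 50 mm in diameter; the top is 70 mm above the bench, 6 mm above the collar
- stop (a joint): how far the stop button is pressed, m: 0 up, 0.006 fully in. It springs back by itself; it takes 1.5 N to start and 5 N to press fully in.
- start_top (a point): top centre of the green start button, a cap 22 mm in diameter in a black collar 38 mm in diameter; the top is 70 mm above the bench. Leave it alone.
- start (a joint): how far the green start button is pressed, m: 0 up, 0.006 fully in; same spring as the stop button
- board: an oak board 85 x 220 x 22 mm lying along the infeed table; origin under its middle. Leave it where it is.
- push_block: a red push block 85 x 140 mm with a bow handle, 74 mm high, standing on the outfeed table; origin under its middle. Leave it where it is.
- plane: an iron bench plane 245 x 62 mm, about 100 mm high, on the bench; origin under its middle. Leave it where it is.
- try_square: a try square (115 mm wooden stock, 160 mm steel blade) lying on the bench, 20 mm high; origin under the middle of its stock. Leave it where it is.
- chisel: a chisel 260 mm long with a yellow handle, 28 mm high, lying on the bench; origin under its middle. Leave it where it is.
- brush: a bench brush 300 mm long, 64 mm high, on the bench at the side; origin under its middle. Leave it where it is.

How it is judged:
On the way, in this order (a step that is already met when the one before it is completed fails the run):
1. the red stop button is pressed fully in, with the guard still shut (value of joint stop above 0.0052 m and value of joint guard below 0.1 rad), for 0.05 s.
2. the stop button is let come back up, with the guard still shut (value of joint stop below 0.001 m and value of joint guard below 0.1 rad), for 0.1 s.
3. the guard is held by the fingers between 54 and 66 degrees open (value of joint guard between 0.942 and 1.152 rad and contact force between the fingers and guard above 1 N), for 0.5 s.
At the end, for the whole second after the job is handed in: The program has ended and the fingers still hold the guard against its spring (contact force over 1 N), steady (under 0.05 rad/s) at 60 degrees open, give or take 6 degrees (0.942 to 1.152 rad), with the stop button back up (all of step 3 and velocity of joint guard between -0.05 and 0.05 rad/s and value of joint stop below 0.001 m); the arm keeps its last pose, push and grip.
It fails at once if the green start button is pressed (over 2 mm) (value of joint start above 0.002 m).
It fails at once if the arm or the fingers touch the cutter block (over 1 N) (contact force between any of the arm, the fingers and cutterblock above 1 N).
It fails at once if a tool or piece of timber is moved by more than 30 mm (distance of any of board, push_block, plane, try_square, chisel, brush from where it was at the start of the episode above 0.03 m).
It also fails if it takes over 51 s, if anything falls off the work surface, if the arm or the gripper's body presses on something with over 40 N, if the wrist force passes 120 N, or if a joint passes its speed limit or range.

ROBOT

A 6-joint arm with a two-finger parallel gripper is mounted at the origin on the work surface. World frame = base frame: x ahead of the robot, y to its left, z up, the work surface at z = 0. Lengths are in m, angles in rad, forces in N, time in s.
With the tool pointing down it reaches from about 0.35 to 0.775 m from the base axis. Payload 5.5 kg.
Tool frame: the origin (TCP) lies between the finger pads; the fingertips stand 19 mm ahead of it and the grasp point (between the pads) is the TCP; z points along the fingers, y is the line along which they close (so a half turn about z gives the same grasp; the last joint's range is limited). The gripper opens to 85 mm and grips with 20 to 120 N. Pads are 22 mm wide; open, the fingers measure 114 mm over their backs; the gripper's body (76 mm by 85 mm) begins 54 mm behind the grasp point. The pads swing forward as they close: fully open they stand 13 mm farther back than shut.
Start: joints at [-1.409, 0.313, 0.046, 1.304, 0, 1.431], TCP at [0.171, -0.549, 0.25] pointing down, gripper open.
Joint ranges: [-2.76, 2.76], [-0.86, 1.69], [-1.03, 1.26], [-2.2, 2.34], [-1.47, 1.5], [-3.14, 3.14]. Speed limits (rad/s): [2.57, 2.57, 3.14, 3.14, 3.14, 3.14].

INTERFACE

Orientations are given as a unit quaternion [w, x, y, z].
In Python, from workcell import env gives the robot as it stands.
- The arm moves only by the tool carry_out, never from a script. Its argument "increments" is a list that holds one entry, the list of rows, each a list of 6 numbers: the shift along the tool's x, y, z each as a share of 50 cm, from -1 to 1, then the turn, a rotation vector about the tool's x, y, z each as a share of 2 pi rad, from -1 to 1. In form: [[[x, y, z, ax, ay, az], ...]]. A call has 1 to 5 rows; each row is the pose to reach, as a shift and turn from the pose commanded when the call began, along the tool's axes at that moment, turning the shorter way round; what a row does not reach only later rows make up. A row lasts 1/8 s, in which the tool goes at most 62.5 mm and 10.7 degrees, less where a joint would pass 70% of its speed; a pose out of reach is approached as far as the arm can. A call with a number of a shift or a turn outside -1 to 1 is refused whole. A call with a gripper value outside its range is refused whole. "jaw" is the closure, from 0 (fully open) to 1 (shut), set as the call begins (left out, the last holds). The fingers move at their own pace and stop on an object; "squeeze" is the grip in N (left out, the last holds). Time passes only in rows, so rows that repeat a pose let the fingers close. It gives the time, the measured TCP pose, the force, the opening and the grip force at its end, in the units of the state.
- env.get_state(): the state, without advancing time (a new reading comes with each control period).
- env.read_camera(name): name is "scene" or "top"; returns a dict with "frame" (480x640x3 uint8, blue, green, red), "z_map" (480x640 float32, m along the optical axis (not along the pixel's ray), 0 where there is no reading), "intrinsics" (3x3 intrinsics, pixels), "k1" (the pictures are not rectified: a ray, as slopes to the right and down, at radius r is drawn at 1 + k1 r^2 times it, then the intrinsics apply), "R" (3x3) and "t" (3): a world point X has camera coordinates R X + t. Camera axes: x right, y down, z forward; pixel columns grow to the right and rows downward; lengths in m; the calibration is good to about 2 mm. A picture is of the moment at which its call begins.
- env.hand_in(): hands the job in; it is judged then, once.
Trained networks look in the newest picture that a camera, given by its name, has taken for a name from the list of things; names that differ only in an ending like _2 or _b are one class to them, and where a whole thing is asked for, a point or a joint stands for the part that bears it (a point fixed in the world has none). Each returns a list of dicts, best first, with "score" (0 to 1); they miss things now and then, are a little off and sometimes report something else, mostly with a low value. They report only what shows in the picture. A call takes as long as a camera call.
- env.find_in(camera, name): "position" ([x, y, z] in m, in world coordinates, good to about 4 mm: the middle of the surface that is visible of it).
The state is a dict: "clock": time; "joint_pos": joint angles; "qvel": joint speeds; "tau": joint torques, N m; "tcp_pos": TCP position; "orientation": TCP orientation; "wrist_force": force on the tool from outside, world axes, zero at the start; "ft_torque": the same for the moment, N m; "finger_gap": finger opening in m; "grip_force": force on a finger pad.
Only numpy, scipy, OpenCV 4.12 (cv2) and the standard library are available. Lean on these libraries where they do the work, as an engineer would, in place of code of your own. Each camera call takes 0.05 s, during which the arm holds its last target. There are 200 camera calls.

## Working session

There is one attempt and no reset: what is moved stays moved. The work goes in short steps, Python scripts to look and compute and a tool call to move; the robot and the scene stay as the last step left them, time stands still between calls to the robot, and variables do not carry over. Pictures are saved under pics/ and viewed, at most 10 in all, crops included, and the job is handed in when it is done.

Besides the shell and the picture viewer there is one more tool, called after "Call:" as name(argument=value, ...) on one line, values as JSON. carry_out: Moves the arm, as the interface text tells. Its arguments: {"type":"object","properties":{"increments":{"type":"array","items":{"type":"array","items":{"type":"array","items":{"type":"number","minimum":-1,"maximum":1}}}},"jaw":{"type":"number"},"squeeze":{"type":"number"}},"required":["increments"]}

```bash
mkdir -p pics
cat > h.py <<'E'
import numpy as np,cv2
from workcell import env
def cloud(c):
    z=c['z_map'];K=np.array(c['intrinsics']);h,w=z.shape
    u,v=np.meshgrid(np.arange(w),np.arange(h))
    D=np.array([c['k1'],0,0,0,0],float)
    p=cv2.undistortPoints(np.stack([u,v],-1).reshape(-1,1,2).astype(np.float64),K.astype(float),D).reshape(h,w,2)
    X=np.dstack([p[...,0]*z,p[...,1]*z,z])
    P=(X-np.array(c['t']).reshape(3))@np.array(c['R'])
    P[z<=0]=np.nan
    return P
E
python3 - <<'E'
from h import *
s=env.get_state();print({k:np.round(v,3).tolist() for k,v in s.items()})
for n in ['scene','top']:
    c=env.read_camera(n);cv2.imwrite(f'pics/{n}0.png',c['frame']);np.savez(f'{n}0.npz',P=cloud(c),f=c['frame'])
    for o in ['jointer','guard','guard_hinge','guard_flange','starter','stop_top','start_top','board','push_block','plane','try_square','chisel','brush','cutterblock']:
        print(n,o,[(np.round(d['position'],3).tolist(),round(d['score'],2)) for d in env.find_in(n,o)[:2]])
E
```

```text
{'clock': 0.0, 'joint_pos': [-1.409, 0.314, 0.045, 1.304, -0.0, 1.431], 'qvel': [-0.0, 0.001, -0.0, -0.003, -0.0, -0.001], 'tau': [-0.003, -48.062, 29.853, 0.019, -0.0, -0.0], 'tcp_pos': [0.171, -0.549, 0.249], 'orientation': [-0.001, 0.989, 0.15, -0.0], 'wrist_force': [0.364, 0.192, 0.191], 'ft_torque': [0.031, -0.026, 0.006], 'grip_force': 0.0, 'finger_gap': 0.086}
scene jointer [([0.696, 0.038, 0.17], 0.65)]
scene guard [([0.564, 0.019, 0.18], 0.72), ([0.36, -0.325, 0.075], 0.5)]
scene guard_hinge [([0.565, 0.02, 0.185], 0.68)]
scene guard_flange [([0.564, 0.021, 0.181], 0.65), ([0.362, -0.329, 0.073], 0.24)]
scene starter [([0.372, -0.291, 0.052], 0.97)]
scene stop_top [([0.368, -0.266, 0.08], 0.57)]
scene start_top [([0.361, -0.33, 0.07], 0.43)]
scene board [([0.59, -0.25, 0.189], 0.89)]
scene push_block [([0.595, 0.328, 0.197], 0.82)]
scene plane [([0.362, 0.274, 0.043], 0.89)]
scene try_square [([0.294, 0.006, 0.01], 0.54), ([0.365, 0.277, 0.044], 0.22)]
scene chisel [([0.563, 0.02, 0.181], 0.75), ([0.448, -0.546, 0.017], 0.62)]
scene brush [([0.438, 0.521, 0.03], 0.95)]
scene
[... 152 characters left out ...]
1], 0.15)]
top guard_hinge [([0.58, 0.02, 0.174], 0.73), ([0.621, 0.051, 0.171], 0.45)]
top guard_flange [([0.58, 0.02, 0.182], 0.93)]
top starter [([0.356, -0.293, 0.052], 0.56)]
top stop_top [([0.364, -0.263, 0.072], 0.66)]
top start_top [([0.36, -0.332, 0.07], 0.61), ([0.578, 0.026, 0.181], 0.48)]
top board [([0.575, -0.253, 0.189], 0.64)]
top push_block [([0.58, 0.022, 0.18], 0.61), ([0.578, 0.33, 0.193], 0.6)]
top plane [([0.367, 0.281, 0.007], 0.8)]
top try_square [([0.388, -0.012, 0.01], 0.94), ([0.365, 0.281, 0.006], 0.62)]
top chisel [([0.44, -0.55, 0.017], 0.57)]
top brush [([0.404, 0.516, 0.021], 0.57), ([0.365, -0.261, 0.074], 0.18)]
top cutterblock [([0.679, 0.042, 0.169], 0.4)]
```

View pics/top0.png

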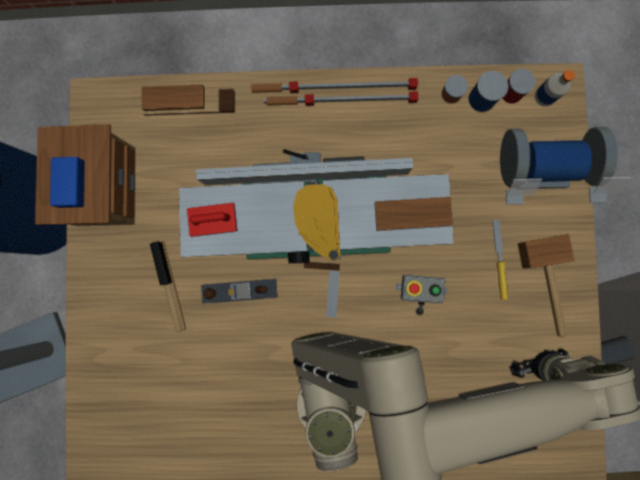

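View pics/scene0.png

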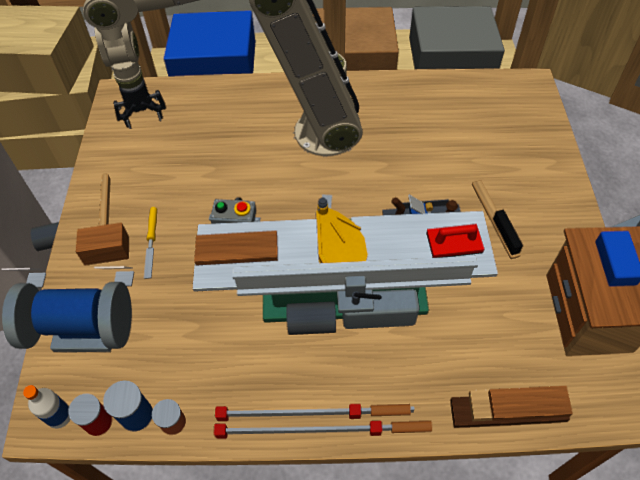

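Run:
```python
from h import *
for n in ['top','scene']:
    d=np.load(n+'0.npz');P=d['P'];hsv=cv2.cvtColor(d['f'],cv2.COLOR_BGR2HSV).astype(int)
    H,S,V=[hsv[...,i] for i in range(3)];x,y,z=[P[...,i] for i in range(3)]
    yel=(H>18)&(H<34)&(S>130)&(V>90)&(z>.165)&(x>.35)&(abs(y)<.25)
    red=((H<9)|(H>171))&(S>130)&(z>.055)&(z<.085)&(abs(y+.26)<.06)&(x<.45)&(x>.28)
    grn=(H>45)&(H<90)&(S>110)&(z>.055)&(z<.085)&(abs(y+.33)<.05)&(x<.45)&(x>.28)
    for nm,m in [('red',red),('grn',grn)]:
        print(n,nm,m.sum(),np.round(np.median(P[m],0),4),np.round((np.percentile(P[m],2,0)+np.percentile(P[m],98,0))/2,4))
    print('yel',yel.sum(),np.round(np.percentile(P[yel],[1,50,99],axis=0),3).tolist())
    fl=yel&(z>.2); print('flange',fl.sum(),np.round(np.percentile(P[fl],[1,50,99],axis=0),3).tolist())
    q=P[fl][:,:2]
    if len(q)>30:
        vx,vy,x0,y0=cv2.fitLine(q.astype(np.float32),cv2.DIST_HUBER,0,.01,.01).ravel();print('dir deg',np.degrees(np.arctan2(vy,vx)),x0,y0)
    # front edge of the tables
    t=(abs(z-.169)<.006)&(S<60)
    for yy in np.arange(-.35,.45,.1):
        m=t&(abs(y-yy)<.015)
        if m.sum()>5: print('edge y%.2f x %.3f..%.3f z%.3f'%(yy,*np.percentile(x[m],[1,99]),np.median(z[m])))
    hi=(z>.215)&(z<.25)&(x>.4)&(x<.62)&(abs(y)<.15);print('post',hi.sum(),np.round(np.median(P[hi],0),3) if hi.any() else '', np.round(np.percentile(P[hi],[2,98],axis=0),3).tolist() if hi.any() else '')
```

```text
top red 69 [ 0.3673 -0.2637  0.0734] [ 0.3673 -0.2638  0.0746]
top grn 49 [ 0.3597 -0.3292  0.073 ] [ 0.3608 -0.3307  0.0702]
yel 2543 [[0.471, -0.033, 0.173], [0.58, 0.022, 0.181], [0.674, 0.089, 0.211]]
flange 175 [[0.463, -0.034, 0.202], [0.577, -0.028, 0.207], [0.661, -0.007, 0.216]]
dir deg 3.397064 0.59215224 -0.027301496
edge y-0.35 x 0.498..0.701 z0.169
edge y-0.25 x 0.495..0.699 z0.168
edge y-0.15 x 0.492..0.695 z0.169
edge y-0.05 x 0.462..0.692 z0.169
edge y0.05 x 0.488..0.775 z0.172
edge y0.15 x 0.484..0.687 z0.170
edge y0.25 x 0.483..0.684 z0.170
edge y0.35 x 0.480..0.682 z0.170
post 70 [ 0.469 -0.019  0.227] [[0.458, -0.03, 0.216], [0.546, -0.007, 0.235]]
scene red 74 [ 0.3688 -0.2649  0.0741] [ 0.3644 -0.2637  0.0753]
scene grn 51 [ 0.3613 -0.3294  0.0726] [ 0.3556 -0.3315  0.0699]
yel 2171 [[0.47, -0.034, 0.174], [0.567, 0.02, 0.183], [0.644, 0.091, 0.213]]
flange 199 [[0.469, -0.037, 0.202], [0.574, -0.029, 0.209], [0.691, 0.058, 0.273]]
dir deg 1.5097774 0.54762775 -0.029688612
edge y-0.35 x 0.497..0.701 z0.169
edge y-0.25 x 0.492..0.701 z0.169
edge y-0.15 x 0.491..0.633 z0.170
edge y-0.05 x 0.490..0.632 z0.169
edge y0.05 x 0.394..0.776 z0.172
edge y0.15 x 0.481..0.628 z0.171
edge y0.25 x 0.478..0.624 z0.171
edge y0.35 x 0.479..0.688 z0.171
post 86 [ 0.474 -0.02   0.225] [[0.461, -0.033, 0.215], [0.576, -0.009, 0.237]]
```

The top view shows the guard at about (318,220) with its hub at (333,255), the red stop at (414,288) and the green start at (436,290). The clouds agree: stop at (0.368,-0.264), hinge at about (0.470,-0.018), planer yaw about 1.5°. Moving over the stop button with the jaw shut.

Call:
carry_out(increments=[[[0.545,-0.428,0.2,0,0,-0.186],[0.545,-0.428,0.2,0,0,-0.186],[0.545,-0.428,0.2,0,0,-0.186],[0.545,-0.428,0.2,0,0,-0.186],[0.545,-0.428,0.2,0,0,-0.186]]], jaw=1, squeeze=60)

```text
clock: 2.12
tcp_pos: [0.3422, -0.3004, 0.1635]
orientation: [0.001, 0.812, 0.583, 0.0]
wrist_force: [0.9, -0.3, 0.5]
finger_gap: -0.0
grip_force: 0.0
```

```bash
cat > go.py <<'E'
import sys
from h import *
from scipy.spatial.transform import Rotation as Ro
x,y,z,yaw=map(float,sys.argv[1:5])
s=env.get_state();w,a,b,c=s['orientation'];R=Ro.from_quat([a,b,c,w])
T=Ro.from_euler('z',yaw,degrees=True)*Ro.from_euler('x',180,degrees=True)
d=R.inv().apply(np.array([x,y,z])-s['tcp_pos']);r=(R.inv()*T).as_rotvec()
print('inc',np.round(np.r_[d/.5,r/(2*np.pi)],4).tolist())
m=R.as_matrix();print('t',s['clock'],'p',np.round(s['tcp_pos'],4),'yaw',round(np.degrees(np.arctan2(m[1,0],m[0,0])),2),'F',np.round(s['wrist_force'],2),'gap',s['finger_gap'],'q',np.round(s['joint_pos'],2))
E
python3 go.py .368 -.264 .15 84
```

```text
inc [0.0855, 0.0256, 0.0269, 0.0002, 0.0001, -0.0352]
t 2.125 p [ 0.3422 -0.3004  0.1635] yaw 71.33 F [ 0.86 -0.27  0.49] gap -2.525132286624661e-05 q [-0.9   0.13 -0.41  1.03  0.    1.  ]
```

Call:
carry_out(increments=[[[0.0855,0.0256,0.06,0,0,-0.035],[0.0855,0.0256,0.06,0,0,-0.035],[0.0855,0.0256,0.06,0,0,-0.035],[0.0855,0.0256,0.06,0,0,-0.035]]])

```text
clock: 2.62
tcp_pos: [0.3674, -0.267, 0.1345]
orientation: [0.001, 0.746, 0.666, -0.0]
wrist_force: [0.3, 0.2, 0.5]
finger_gap: 0.0001
grip_force: 0.0
```

```bash
python3 go.py .368 -.264 .09 84
python3 - <<'E'
from h import *
c=env.read_camera('scene');im=c['frame'][150:270,170:300];cv2.imwrite('pics/s1.png',cv2.resize(im,None,fx=5,fy=5,interpolation=cv2.INTER_CUBIC))
E
```

```text
inc [0.0063, 0.0004, 0.089, 0.0002, 0.0002, -0.0015]
t 2.625 p [ 0.3674 -0.267   0.1345] yaw 83.46 F [0.32 0.17 0.49] gap 7.184078521270958e-05 q [-0.81  0.15 -0.46  0.96 -0.    0.88]
```

View pics/s1.png

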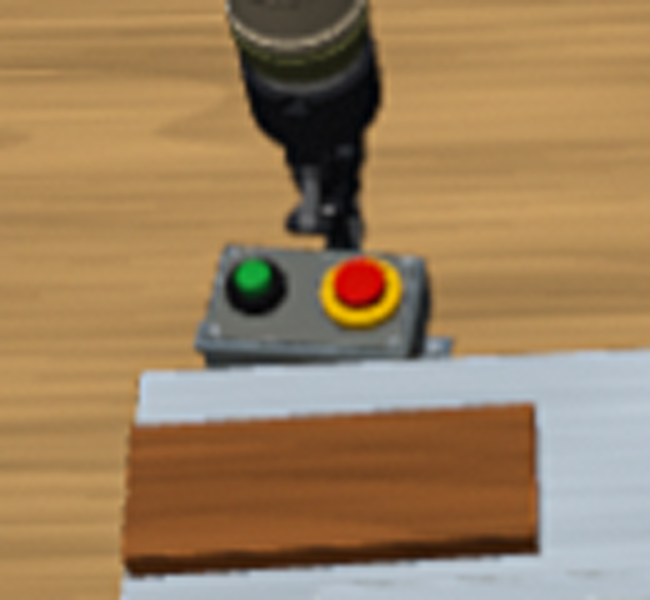

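The crop shows the closed fingertips at (330,235) behind and above the red button at (358,283), with the green start at (252,275). Lowering.

Call:
carry_out(increments=[[[0.006,0,0.05,0,0,0],[0.006,0,0.084,0,0,0],[0.006,0,0.084,0,0,0],[0.006,0,0.084,0,0,0]]])

```text
clock: 3.18
tcp_pos: [0.3674, -0.2633, 0.0924]
orientation: [0.0, 0.746, 0.666, -0.0]
wrist_force: [-1.2, -1.0, 1.5]
finger_gap: -0.0004
grip_force: 0.8
```

Call:
carry_out(increments=[[[0,0,0.006,0,0,0],[0,0,0.012,0,0,0],[0,0,0.012,0,0,0]]])

```text
clock: 3.55
tcp_pos: [0.3679, -0.2634, 0.0869]
orientation: [0.001, 0.746, 0.666, -0.001]
wrist_force: [-3.7, -0.4, 12.1]
finger_gap: 0.0001
grip_force: 5.8
```

Call:
carry_out(increments=[[[0,0,0.002,0,0,0],[0,0,0.002,0,0,0]]])

```text
clock: 3.8
tcp_pos: [0.3679, -0.2635, 0.0868]
orientation: [0.001, 0.745, 0.667, -0.001]
wrist_force: [-5.9, 1.9, 19.6]
finger_gap: -0.0007
grip_force: 9.9
```

```bash
python3 go.py .368 -.264 .12 84
python3 - <<'E'
from h import *
c=env.read_camera('scene');im=c['frame'][160:230,200:270];cv2.imwrite('pics/s2.png',cv2.resize(im,None,fx=8,fy=8,interpolation=cv2.INTER_CUBIC))
E
```

```text
inc [-0.0012, 0.0004, -0.0665, 0.0002, 0.0004, -0.0011]
t 3.8 p [ 0.3679 -0.2635  0.0868] yaw 83.6 F [-5.94  1.89 19.6 ] gap -0.0006640957176036842 q [-0.8   0.2  -0.53  0.83 -0.    0.88]
```

View pics/s2.png

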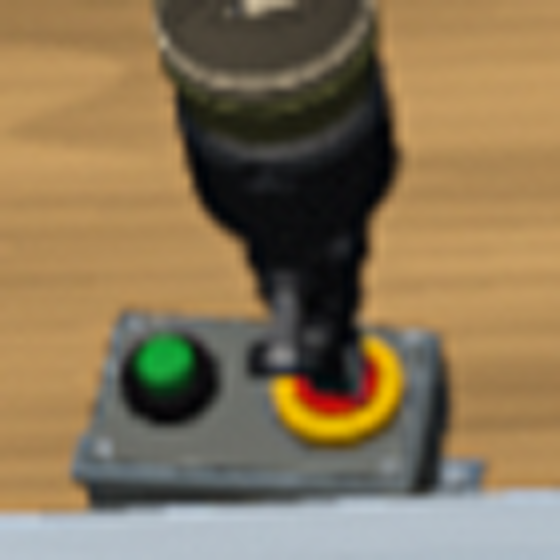

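The crop shows the fingertip on the red cap at (335,380), with the green start clear at (165,360). I'll check the cap depth against the collar.

Run:
```python
from h import *
def ana(P,f,l):
    hsv=cv2.cvtColor(f,cv2.COLOR_BGR2HSV).astype(int);H,S,V=[hsv[...,i] for i in range(3)];x,y,z=[P[...,i] for i in range(3)]
    roi=(abs(x-.367)<.05)&(abs(y+.264)<.035)&(z<.1)
    red=((H<9)|(H>171))&(S>130)&roi;yel=(H>18)&(H<34)&(S>130)&roi;blk=(V<60)&roi
    for n,m in [('red',red),('yel',yel),('blk',blk)]:
        if m.any():print(l,n,m.sum(),np.round(np.percentile(z[m],[5,25,50,75,95]),4))
d=np.load('scene0.npz');ana(d['P'],d['f'],'before')
d=np.load('top0.npz');ana(d['P'],d['f'],'beforeT')
Q=[];
for i in range(5):
    c=env.read_camera('scene');Q.append(cloud(c))
P=np.nanmedian(Q,0);ana(P,c['frame'],'now')
c=env.read_camera('top');ana(cloud(c),c['frame'],'nowT')
v,u=np.mgrid[196:214,230:254]
for r in range(198,214):print(r,' '.join('%3d'%(1000*P[r,k,2]) for k in range(230,254)))
```

```text
before red 74 [0.0683 0.0717 0.0741 0.0777 0.082 ]
before yel 98 [0.0517 0.0586 0.0628 0.0664 0.0694]
before blk 30 [0.0063 0.014  0.0225 0.0315 0.0383]
beforeT red 69 [0.0684 0.071  0.0734 0.0762 0.0795]
beforeT yel 89 [0.0582 0.0621 0.0646 0.0679 0.0712]
beforeT blk 31 [0.025  0.0316 0.0378 0.0448 0.0496]
now red 28 [0.0654 0.0676 0.0687 0.0719 0.0844]
now yel 91 [0.0525 0.0604 0.0634 0.0661 0.0686]
now blk 44 [0.0104 0.0179 0.0309 0.083  0.093 ]
nowT yel 1 [0.0626 0.0626 0.0626 0.0626 0.0626]
nowT blk 26 [0.0092 0.0252 0.0383 0.0434 0.0485]
198   1   2   0   1 173 172 173 171 133 136 138 136 138 135 135 108  -1   0  -1   0   2   2   2   2
199  48  48  51   2 168 172 167 168 121 118 119 118 132 132 122 104   3   0   1   1   0  -1   1   1
200  53  52  56  52 167 165 170 166 156 123 121 122 124 121 116  99  51  46   4   0   1   0   0   3
201  53  52  49 157 166 166 170 164 157 157 158 128 118 119 113  97  64  51  55  56  50  56  52  53
202  53  53 161 154 160 164 167 161 154 154 156 124 114 115 112  94  63  64  56  53  55  52  53  51
203  56 164 164 160 164 163 163 161 162 167 155 14
[... 349 characters left out ...]

207  54  53  49  55  53  65  64  69  73  87  88  89  91  82  80  80  71  63  66  66  54  54  45  49
208  53  54  52  50  53  67  66  64  68  85  83  81  83  84  73  76  66  65  62  61  53  54  49  48
209  50  53  55  49  48  66  67  68  68  67  70  68  68  67  67  70  64  64  66  62  53  51  51  44
210  52  53  57  51  52  62  64  66  67  68  68  69  71  66  68  66  66  70  63  60  53  50  51  41
211  53  53  52  50  51  63  64  64  63  64  65  64  67  65  66  63  62  63  58  50  52  49  46  40
212  52  54  53  56  55  54  60  67  64  66  67  61  67  64  63  68  63  60  55  49  53  53  47  38
213  53  52  52  55  52  51  52  60  63  64  68  67  64  63  66  62  61  60  53  55  53  53  52  35
```

The cap has dropped about 5.4 mm to collar level under 20 N, so it is fully in. Lifting off.

Call:
carry_out(increments=[[[0,0,-0.05,0,0,0],[0,0,-0.15,0,0,0],[0,0,-0.27,0,0,0],[0,0,-0.39,0,0,0],[0,0,-0.42,0,0,0]]], jaw=0.2)

```text
clock: 4.78
tcp_pos: [0.3692, -0.2637, 0.2988]
orientation: [0.004, 0.745, 0.667, 0.0]
wrist_force: [0.0, -0.4, -0.6]
finger_gap: 0.0685
grip_force: 0.0
```

```bash
python3 go.py .585 -.029 .30 181.5;python3 - <<'E'
from h import *
for n in ['scene','top']:
    env.read_camera(n)
    print(n,[(np.round(d['position'],3).tolist(),round(d['score'],2)) for d in env.find_in(n,'stop_top')[:1]])
E
```

```text
inc [0.5145, 0.3769, -0.0024, 0.0001, 0.0014, -0.2719]
t 4.775 p [ 0.3692 -0.2637  0.2988] yaw 83.62 F [ 0.02 -0.38 -0.6 ] gap 0.06854017143234213 q [-0.8   0.06 -0.15  1.35  0.    0.88]
scene [([0.366, -0.265, 0.078], 0.62)]
top [([0.363, -0.263, 0.073], 0.65)]
```

Call:
carry_out(increments=[[[0.515,0.377,0,0,0,-0.272],[0.515,0.377,0,0,0,-0.272],[0.515,0.377,0,0,0,-0.272],[0.515,0.377,0,0,0,-0.272],[0.515,0.377,0,0,0,-0.272]]], jaw=0.4)

```text
clock: 5.6
tcp_pos: [0.5794, -0.0306, 0.2918]
orientation: [-0.002, 0.361, 0.933, -0.0]
wrist_force: [0.6, -1.1, 0.5]
finger_gap: 0.0513
grip_force: 0.0
```

```bash
python3 go.py .585 -.029 .26 181.5
```

```text
inc [-0.0063, 0.0101, 0.0635, -0.0001, -0.0007, -0.1217]
t 5.6 p [ 0.5794 -0.0306  0.2918] yaw 137.68 F [ 0.64 -1.12  0.46] gap 0.051270706946419844 q [-0.19  0.32  0.16  1.41 -0.    0.55]
```

Call:
carry_out(increments=[[[-0.006,0.01,0.03,0,0,-0.1217],[-0.006,0.01,0.04,0,0,-0.1217],[-0.006,0.01,0.06,0,0,-0.1217],[-0.006,0.01,0.06,0,0,-0.1217],[-0.006,0.01,0.06,0,0,-0.1217]]])

```text
clock: 6.22
tcp_pos: [0.5836, -0.0306, 0.2619]
orientation: [-0.002, -0.009, 1.0, 0.0]
wrist_force: [0.6, 0.6, -0.2]
finger_gap: 0.0513
grip_force: 0.0
```

```bash
python3 go.py .585 -.029 .208 181.5
python3 - <<'E'
from h import *
c=env.read_camera('scene');P=cloud(c);f=c['frame'];im=f[180:300,270:400];cv2.imwrite('pics/s3.png',cv2.resize(im,None,fx=5,fy=5,interpolation=cv2.INTER_CUBIC))
E
```

```text
inc [-0.0033, 0.003, 0.1077, 0.0002, -0.0007, -0.0012]
t 6.225 p [ 0.5836 -0.0306  0.2619] yaw -178.93 F [ 0.6  0.6 -0.2] gap 0.051314381132055734 q [-0.19  0.33  0.1   1.34  0.   -0.21]
```

View pics/s3.png

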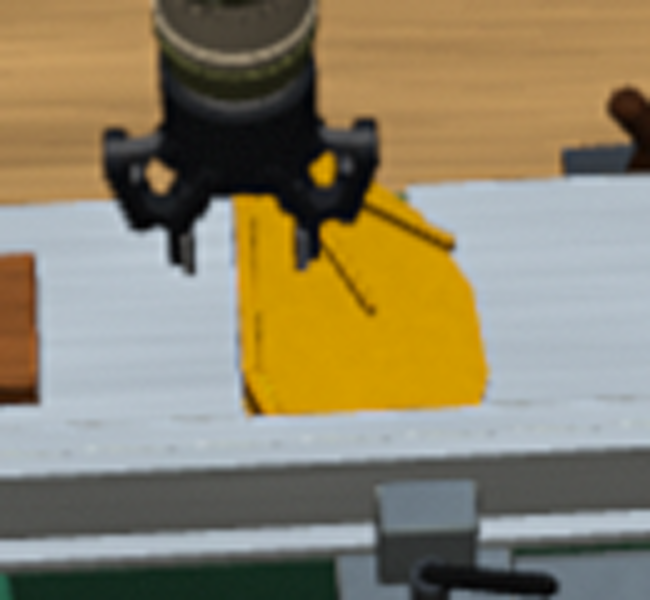

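The fingers at (182,265) and (303,262) straddle the flange, which runs down the column near x=248. Lowering, then closing.

Call:
carry_out(increments=[[[-0.003,0.003,0.04,0,0,0],[-0.003,0.003,0.08,0,0,0],[-0.003,0.003,0.106,0,0,0],[-0.003,0.003,0.106,0,0,0]]])

```text
clock: 6.78
tcp_pos: [0.5853, -0.0292, 0.2102]
orientation: [-0.001, -0.009, 1.0, 0.0]
wrist_force: [-0.3, -0.0, 0.6]
finger_gap: 0.0515
grip_force: 0.0
```

Call:
carry_out(increments=[[[0,0,0,0,0,0],[0,0,0,0,0,0],[0,0,0,0,0,0],[0,0,0,0,0,0],[0,0,0,0,0,0]]], jaw=1, squeeze=40)

```text
clock: 7.4
tcp_pos: [0.5867, -0.0302, 0.2126]
orientation: [0.001, -0.01, 1.0, -0.001]
wrist_force: [-0.7, -4.6, 6.6]
finger_gap: 0.0087
grip_force: 43.0
```

```bash
python3 go.py .585 -.029 .208 181.5
python3 - <<'E'
import numpy as np
from scipy.spatial.transform import Rotation as Ro
from h import *
s=env.get_state();w,a,b,c=s['orientation'];R=Ro.from_quat([a,b,c,w])
h=np.array([.470,-.018,0]);p=np.array(s['tcp_pos'])
for ang in range(6,67,6):
    Z=Ro.from_euler('z',ang,degrees=True);q=Z.apply(p-h)+h
    print(ang,np.round(np.r_[R.inv().apply(q-p)/.5,(R.inv()*Z*R).as_rotvec()/2/np.pi],4).tolist())
E
```

```text
inc [0.0034, 0.0025, 0.0092, -0.0003, 0.0003, -0.0011]
t 7.4 p [ 0.5867 -0.0302  0.2126] yaw -178.9 F [-0.68 -4.64  6.64] gap 0.008711457554907863 q [-0.19  0.35  0.    1.22 -0.   -0.21]
6 [-0.0017, 0.0245, -0.0, -0.0, -0.0, -0.0167]
12 [-0.0009, 0.0491, -0.0001, -0.0001, -0.0001, -0.0333]
18 [0.0025, 0.0734, -0.0001, -0.0001, -0.0001, -0.05]
24 [0.0084, 0.0972, -0.0002, -0.0001, -0.0001, -0.0667]
30 [0.0167, 0.1203, -0.0003, -0.0001, -0.0002, -0.0833]
36 [0.0275, 0.1424, -0.0003, -0.0002, -0.0002, -0.1]
42 [0.0405, 0.1633, -0.0004, -0.0002, -0.0002, -0.1167]
48 [0.0556, 0.1827, -0.0004, -0.0002, -0.0002, -0.1333]
54 [0.0726, 0.2004, -0.0005, -0.0003, -0.0003, -0.15]
60 [0.0914, 0.2162, -0.0006, -0.0003, -0.0003, -0.1667]
66 [0.1117, 0.2299, -0.0006, -0.0003, -0.0003, -0.1833]
```

Gripped at a gap of about 9 mm. Swinging the guard on an arc about the hinge, lifted 3 mm off the plate.

Call:
carry_out(increments=[[[-0.0015,0.0125,-0.004,0,0,-0.0083],[-0.0017,0.0245,-0.006,0,0,-0.0167],[-0.0015,0.037,-0.006,0,0,-0.025],[-0.0009,0.049,-0.006,0,0,-0.0333],[0.0025,0.0734,-0.006,0,0,-0.05]]])

```text
clock: 8.02
tcp_pos: [0.5843, 0.0067, 0.2127]
orientation: [-0.001, -0.167, 0.986, -0.0]
wrist_force: [2.3, -4.9, -7.0]
finger_gap: 0.0089
grip_force: 41.4
```

```bash
cat > ang.py <<'E'
from h import *
s=env.get_state();p=np.array(s['tcp_pos'])-[.47,-.018,0]
r=np.hypot(p[0],p[1]);print('r',r,'ang',np.degrees(np.arctan2(p[1],p[0])+np.arcsin(.014/r))-1.5,'grip',s['grip_force'])
E
python3 ang.py; python3 go.py .585 -.029 .212 199.5
```

```text
r 0.11697549690944199 ang 17.550877651337935 grip 41.36833906173706
inc [0.0222, -0.0678, 0.0015, -0.0, -0.0003, -0.0008]
t 8.025 p [0.5843 0.0067 0.2127] yaw -160.78 F [ 2.3  -4.91 -6.97] gap 0.008909688771251737 q [-0.13  0.35 -0.    1.23 -0.   -0.46]
```

Call:
carry_out(increments=[[[-0.0017,0.0245,0.003,0,0,-0.0167],[-0.0009,0.0491,0.003,0,0,-0.0333],[0.0025,0.0734,0.003,0,0,-0.05],[0.0084,0.0972,0.003,0,0,-0.0667],[0.0167,0.1203,0.003,0,0,-0.0833]]])

```text
clock: 8.65
tcp_pos: [0.5563, 0.0607, 0.2126]
orientation: [-0.001, -0.417, 0.909, -0.001]
wrist_force: [0.3, -6.6, 0.4]
finger_gap: 0.0088
grip_force: 42.4
```

```bash
python3 ang.py; python3 go.py .585 -.029 .212 241.5
```

```text
r 0.11682805875015825 ang 47.74523058777183 grip 42.37077355384827
inc [0.0984, -0.1606, 0.0016, -0.0001, -0.0003, -0.0341]
t 8.65 p [0.5563 0.0607 0.2126] yaw -130.77 F [ 0.28 -6.6   0.43] gap 0.008754678900626704 q [-0.03  0.3  -0.07  1.21 -0.   -0.89]
```

12° more.

Call:
carry_out(increments=[[[-0.0015,0.0125,0,0,0,-0.0083],[-0.0017,0.0245,0,0,0,-0.0167],[-0.0015,0.037,0,0,0,-0.025],[-0.0009,0.049,0,0,0,-0.034],[-0.0009,0.049,0,0,0,-0.034]]])

```text
clock: 9.28
tcp_pos: [0.538, 0.0771, 0.2126]
orientation: [-0.001, -0.51, 0.86, -0.001]
wrist_force: [0.4, -6.0, -0.8]
finger_gap: 0.0089
grip_force: 42.2
```

Call:
carry_out(increments=[[[0,0,0,0,0,0],[0,0,0,0,0,0],[0,0,0,0,0,0],[0,0,0,0,0,0],[0,0,0,0,0,0]]])

```text
clock: 9.9
tcp_pos: [0.5383, 0.0769, 0.2127]
orientation: [-0.001, -0.509, 0.861, -0.0]
wrist_force: [1.8, -5.1, -1.6]
finger_gap: 0.0085
grip_force: 42.3
```

```bash
python3 ang.py; python3 go.py .585 -.029 .212 241.5
python3 - <<'E'
from h import *
c=env.read_camera('scene');P=cloud(c);f=c['frame'];im=f[150:300,250:420];cv2.imwrite('pics/s4.png',cv2.resize(im,None,fx=4,fy=4,interpolation=cv2.INTER_CUBIC))
for n in ['scene','top']:
    c=env.read_camera(n);P=cloud(c);hsv=cv2.cvtColor(c['frame'],cv2.COLOR_BGR2HSV).astype(int);H,S,V=[hsv[...,i] for i in range(3)];x,y,z=np.moveaxis(P,2,0)
    m=(H>18)&(H<34)&(S>130)&(V>70)&(z>.2)&(z<.218)&(x>.48)&(x<.65)&(abs(y-.08)<.12)
    if m.sum()>15:
        vx,vy,*_=cv2.fitLine(P[m][:,:2].astype(np.float32),cv2.DIST_HUBER,0,.01,.01).ravel();print(n,m.sum(),np.degrees(np.arctan2(vy,vx)),np.round(np.percentile(P[m],[3,97],axis=0),3).tolist())
E
```

```text
r 0.11689242226895993 ang 59.63420668179192 grip 42.34718084335327
inc [0.1406, -0.1838, 0.0016, -0.0, -0.0003, -0.0008]
t 9.9 p [0.5383 0.0769 0.2127] yaw -118.78 F [ 1.79 -5.14 -1.62] gap 0.008539568797391343 q [-0.01  0.27 -0.11  1.19 -0.   -1.07]
scene 218 63.21725 [[0.482, -0.02, 0.201], [0.567, 0.146, 0.214]]
top 70 58.693356 [[0.496, 0.004, 0.202], [0.525, 0.049, 0.214]]
```

View pics/s4.png

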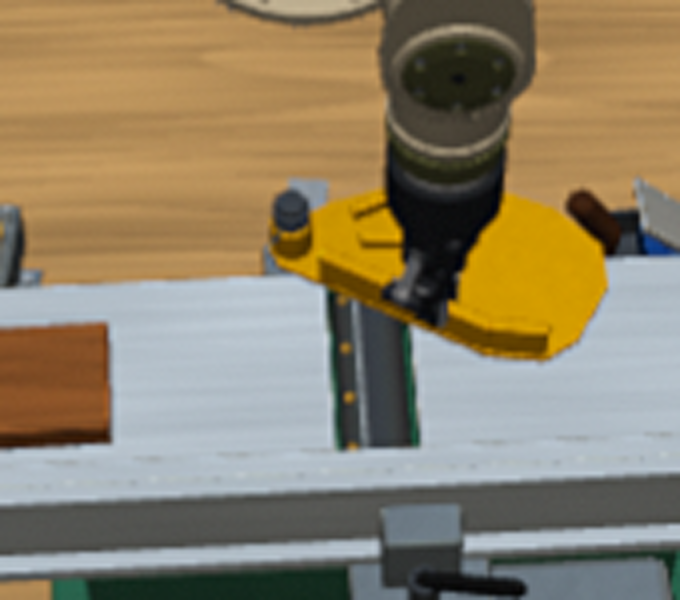

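The view shows the guard swung open, with the fingers pinching its flange at (425,285) clear of the cutter block at (375,380). The measured angle is about 60° and steady, so I'm handing in.

```bash
python3 -c "
from workcell import env
print(env.hand_in())"
```

```text
the job is handed in; nothing more can be done
None
```

The job is handed in: the red stop button was pressed fully in and came back up, the green start button and the cutter block were never touched as far as I could see, and the gripper is holding the guard steady at about 60° open; the hand-in returned no verdict.

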